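# Prop open the lens case at the microscope bench

## Robot

A 6-joint arm with a two-finger parallel gripper is mounted at the origin on the work surface. World frame = base frame: x ahead of the robot, y to its left, z up, the work surface at z = 0. Lengths are in m, angles in rad, forces in N, time in s.
With the tool pointing down it reaches from about 0.3 to 1 m from the base axis. Payload 5.1 kg.
Tool frame: the origin (TCP) lies between the finger pads; the fingertips stand 8 mm ahead of it and the grasp point (between the pads) lies 11 mm behind it; z points along the fingers, y is the direction in which the jaws open and shut (so a half turn about z gives the same grasp; the last joint's range is limited). The gripper opens to 95 mm and grips with 3 to 60 N. Pads are 20 mm wide; open, the fingers measure 119 mm over their backs; the gripper's body (75 mm by 180 mm) begins 59 mm behind the grasp point.
Start: joints at [1.17, 0.124, 1.65, -0, 1.367, -0.083], TCP at [0.203, 0.617, 0.191] pointing down, gripper open.
Joint ranges: [-2.61, 2.61], [-1.02, 2.33], [0.03, 2.71], [-1.35, 4.49], [0.32, 2.68], [-2.91, 2.91]. Speed limits (rad/s): [2.57, 2.57, 3.14, 3.14, 3.14, 3.14].

## Interface

Orientations are given as [roll, pitch, yaw] about the fixed x, y, z axes, in that order (R = Rz(yaw) Ry(pitch) Rx(roll)).
In Python, from station import observe, camera, hand_in gives the robot as it stands.
- The arm moves only by the tool send_rows, never from a script. Its argument "deltas" is a list of rows, each a list of 3 entries, a list of its own where there are three numbers: the turn, a rotation vector about the tool's x, y, z in degrees, then the shift along the tool's x, y, z in mm, then the finger opening in mm, from 0 to 95.1. A call has 1 to 5 rows; each row is the pose to reach, as a shift and turn from the pose commanded when the call began, along the tool's axes at that moment; what a row does not reach only later rows make up. A row lasts 1/8 s, in which the tool goes at most 62.5 mm and 10.7 degrees, less where a joint would pass 70% of its speed; a pose out of reach is approached as far as the arm can. A call with a gripper value outside its range is refused whole. The fingers move at their own pace and stop on an object; "grip_force" is the grip in N (left out, the last holds). Time passes only in rows, so rows that repeat a pose let the fingers close. It gives the time, the measured TCP pose, the force and the opening at its end, in the units of the state.
- observe(): the state, without advancing time (a new reading comes with each control period).
- camera(name): name is "scene" or "top" or "wrist"; returns a dict with "img" (384x512x3 uint8, red, green, blue), "vfov" (degrees; the focal length in pixels is half the picture's height over the tangent of half this angle, whatever the lens; pixels are square), "cx", "cy" (the principal point, pixels), "k1" (the pictures are not rectified: a ray, as slopes to the right and down, at radius r is drawn at 1 + k1 r^2 times it, then the intrinsics apply), "origin" and "attitude" of the camera in the world. Camera axes: x right, y up, looking along -z (the intrinsics and any distortion apply to the point x, -y, -z); pixel columns grow to the right and rows downward; lengths in m; the calibration is good to about 2 mm. A picture is of the moment at which its call begins. There is no depth.
- hand_in(): hands the job in, once; it reports no verdict.
The state is a dict: "time": time; "q": joint angles; "joint_velocities": joint speeds; "tau": joint torques, N m; "eef_pos": TCP position; "orientation": TCP orientation; "force": force on the tool from outside, world axes, zero at the start; "torque": the same for the moment, N m; "gripper_width": finger opening in m.
Only numpy, scipy, OpenCV 4.12 (cv2) and the standard library are available. Lean on these libraries where they do the work, as an engineer would, in place of code of your own. Each camera call takes 0.05 s, during which the arm holds its last target. There are 200 camera calls.

## Task

Open the grey lens case so the lenses can be reached: raise the lid by its red handle until you feel its folding side stay come taut, without straining the stay, then ease it down to rest on the stiff, nearly straight stay and let go. Then take the stay by its yellow knuckle knob and push it back through the straight, away from the handle side, until it is fully home on its stop, so that the lid stays up locked and unaided. Never let the lid fall, and leave everything else on the bench where it is.

Things in the scene. Friction and masses are not known exactly. Their poses are not given: they have to be found in the camera images.
- case: Grey lens case fixed to the bench, 180 (its x) x 280 (its y) x 85 mm high without the lid. Origin: centre of its underside. Its -x side is the front, its lid hinges on the +x (rear) rim; its folding stay is outside the +y side wall. It stands anywhere in a 75 x 180 mm area, turned up to 0.3 rad.
- lid_hinge (a point): Middle of the lid's hinge axis, fixed on the case at (+90, 0, +85) mm from the case's origin; the axis runs along the case's y.
- lid (a joint): Lid angle, rad: 0 shut, grows as it opens, about the case's y. The lid is a slab 180 x 282 x 22 mm, 0.7 to 1.2 kg; only the stay can hold it up, else it falls shut. The stay comes taut at an angle from about 1.1 to 1.4 (its length is set differently each time and is not told).
- handle (a point): Middle of the lid's red round handle bar: 10 mm thick, 100 mm long, along the case's y, 40 mm in front of the lid's front edge on an arm at each end, free all round. It lies 220 mm in front of the hinge axis and 12 mm above it when shut (97 mm above the bench) and swings up about the hinge to about 0.3 m. The bar may turn in the fingers. Lifting takes 3 to 6 N.
- knob (a point): Yellow knuckle knob of the stay: bar 14 mm thick along the case's y, out to 207 mm from the case's middle; this point is on its axis, 192 mm out, 52 mm clear of the lid's side. Lid up and stay straight, it is 20 to 28 mm behind (+x of) the case's middle, 110 mm above the bench; still bent, it lies up to 15 mm nearer the front. Pushed to the case's +x it passes straight and stops about 9 mm on.
- knuckle (a joint): Bend of the stay, rad: near 0 folded (lid shut), 2.56 straight, 2.82 on its stop just past straight (locked). Its two links are about 78 mm long. It is stiff (0.08 N m of friction): within about 0.25 of straight it bears the lid unlocked; bent more, the lid sinks and falls. Pushing the knob through takes 1 to 3 N; at the stop the force rises sharply.
- foot_pin (a point): Brass pin at the stay's lower end, at (-10, +156, +40) mm from the case's origin. It sits on a stiff spring (4 N per mm, up and down) and lifts when the lid is hauled against the taut stay: about 11 N at the handle beyond the lid's weight lifts it 8 mm, which strains the stay.
- screwdriver: Bystander: red-handled screwdriver lying 0.27 m to the case's -y side. Origin under its middle.
- dish: Bystander: red dish 80 mm across, 30 mm high, to the case's +y side. Origin under its centre.
- ring_light: Bystander: white lamp head, a disc 68 mm across, 28 mm high, in a row close to the case's -y side. Origin under its centre.
- flux: Bystander: amber bottle 36 mm across, 75 mm high, in a row close to the case's -y side. Origin under its centre.
- swab_jar: Bystander: clear jar 56 mm across, 60 mm high, in a row close to the case's -y side. Origin under its centre.
- parts_tray: Bystander: black divided tray 100 x 140 x 25 mm, at the left of the bench. Origin under its centre.
- board_clamp: Bystander: small aluminium screw clamp 120 x 50 x 30 mm, at the right of the bench. Origin under its middle.

How it is judged:
On the way, in this order (a step that is already met when the one before it is completed fails the run):
1. the lid is up (past 1.0 rad), let go and at rest on the stay, which is near straight but not yet locked (value of joint lid above 1 rad and value of joint knuckle below 2.68 rad and contact force between each of the fingers, the arm and lid below 0.1 N and velocity of joint lid above -0.1 rad/s), for 0.3 s.
2. the knuckle is pushed through the straight and home on its stop (past 2.73 rad), the lid up (value of joint knuckle above 2.73 rad and value of joint lid above 1 rad), for 0.2 s.
At the end, for the whole second after the job is handed in: The lid stands up past 1.0 rad, at rest, and the stay's knuckle is past straight on its stop (beyond 2.73 rad; straight is 2.56, the stop 2.82) (all of step 2 and velocity of joint lid between -0.05 and 0.05 rad/s); the robot touches nothing.
It fails at once if the lid falls (closes faster than 2.5 rad/s) (velocity of joint lid below -2.5 rad/s).
It fails at once if the stay is strained: its foot pin is pulled more than 8 mm from its place (distance of foot_pin from where it was at the start of the episode above 0.008 m).
It fails at once if a bystander is moved more than 15 mm (distance of any of screwdriver, dish, ring_light, flux, swab_jar, parts_tray, board_clamp from where it was at the start of the episode above 0.015 m).
It also fails if it takes over 67 s, if anything falls off the work surface, if the arm or the gripper's body presses on something with over 40 N, if the wrist force passes 120 N, or if a joint passes its speed limit or range.

## Working session

There is one attempt and no reset: what is moved stays moved. The work goes in short steps, Python scripts to look and compute and a tool call to move; the robot and the scene stay as the last step left them, time stands still between calls to the robot, and variables do not carry over. Pictures are saved under pics/ and viewed, about 8 in all and at most 12, crops included, and the job is handed in when it is done.

Besides the shell and the picture viewer there is one more tool, called after "Call:" as name(argument=value, ...), one argument or row to a line, values as JSON. send_rows: Moves the arm, as the interface text tells. Its arguments: {"type":"object","properties":{"deltas":{"type":"array","items":{"type":"array"}},"grip_force":{"type":"number"}},"required":["deltas"]}

```bash
mkdir -p pics; cat > h.py <<'E'
import numpy as np, cv2
from scipy.spatial.transform import Rotation as R
from station import observe, camera, hand_in
def att(c):
    a=np.array(c["attitude"],float)
    return a if a.shape==(3,3) else R.from_euler('xyz',a).as_matrix() if a.size==3 else None
def ray(c,u,v):
    h=c["img"].shape[0]; f=h/2/np.tan(np.radians(c["vfov"])/2)
    d=np.array([(u-c["cx"])/f,(v-c["cy"])/f]); s=d.copy()
    for _ in range(20): s=d/(1+c["k1"]*(s@s))
    return np.array(c["origin"]),att(c)@np.array([s[0],-s[1],-1])
def onz(c,u,v,z):
    o,d=ray(c,u,v); return o+d*(z-o[2])/d[2]
def tri(rs):
    A=0;b=0
    for o,d in rs:
        d=d/np.linalg.norm(d);P=np.eye(3)-np.outer(d,d);A=A+P;b=b+P@o
    return np.linalg.solve(A,b)
def save(c,n): cv2.imwrite(f"pics/{n}.png",c["img"][:,:,::-1])
def blobs(c,lo,hi,amin=30):
    hsv=cv2.cvtColor(c["img"],cv2.COLOR_RGB2HSV)
    m=cv2.inRange(hsv,np.array(lo),np.array(hi))
    n,l,s,ce=cv2.connectedComponentsWithStats(m)
    return [(s[i],ce[i],l==i) for i in range(1,n) if s[i][4]>=amin]
E
python3 - <<'E'
from h import *
ims=[]
for n in ["scene","top"]:
    c=camera(n); print(n,{k:v for k,v in c.items() if k!="img"}); ims.append(c["img"])
    for nm,lo,hi in [("red0",(0,130,70),(6,255,255)),("red1",(172,130,70),(180,255,255)),("yel",(22,120,90),(34,255,255))]:
        for s,ce,_ in blobs(c,lo,hi,12): print(nm,s,ce.round(1))
i=np.vstack(ims)
for k,n in enumerate(["scene","top"]): cv2.imwrite(f"pics/{n}0.png",cv2.resize(ims[k][:,:,::-1],(768,576)))
print(observe())
E
```

```text
scene {'vfov': 48.6336677561495, 'cx': 261.3450509293312, 'cy': 184.18125409119776, 'k1': 0.03281421711833286, 'origin': array([ 1.72044335, -0.47254346,  1.08561729]), 'attitude': array([ 0.8720269 , -0.01537372,  1.21443961])}
red0 [181   0  26  25 554] [193.6  11.3]
red0 [474 160  29  41 489] [487.5 181.4]
red0 [321 186  19  13 191] [330.  191.7]
red0 [182 196   5  19  80] [183.7 205. ]
red0 [ 111  259   59   46 1080] [138.6 283.4]
red1 [334 186   7  11  13] [337.9 190.3]
red1 [181 197   1  17  17] [181. 205.]
yel [391 154  17  11 112] [398.8 158.5]
yel [296 171  10   3  21] [300.6 171.9]
top {'vfov': 44.3128765231355, 'cx': 245.6345457304499, 'cy': 188.09521884138343, 'k1': -0.14345097307579568, 'origin': array([ 0.41365649, -0.03945371,  1.48114325]), 'attitude': array([ 0.13024532,  0.00816448, -1.57826287])}
red0 [372  97  50  32 538] [401.4 111.5]
red1 [371 109  44  25 195] [387.8 124.4]
red1 [397 112   7   9  24] [400.  116.9]
red1 [159 158  20  21 296] [168.5 168.3]
red1 [335 191  10  30 159] [339.6 205.9]
yel [ 44 190  18  18 232] [ 52.7 198.7]
yel [184 199  13   4  42] [190.4 200.3]
{'time': 0.1, 'q': array([ 1.17040943e+00,  1.24440817e-01,  1.65150961e+00, -1.15074696e-05,
        1.36751728e+00, -8.26244322e-02]), 'joint_velocities': array([ 0.00054021,  0.0001049 , -0.00287855,  0.00164178,  0.00274777,
        0.00157932]), 'tau': array([ 1.69487744e-04, -4.18878543e+01, -3.61096680e+01,  7.76360231e-02,
        4.61215165e-02, -7.38013955e-05]), 'eef_pos': array([0.20289137, 0.61687227, 0.19032587]), 'orientation': array([-3.13972307e+00, -1.43521037e-04,  2.82383238e+00]), 'force': array([0.29626675, 0.39769929, 0.45442005]), 'torque': array([ 0.00542792, -0.02869169,  0.03133952]), 'gripper_width': 0.09518396580666144}
```

View pics/scene0.png

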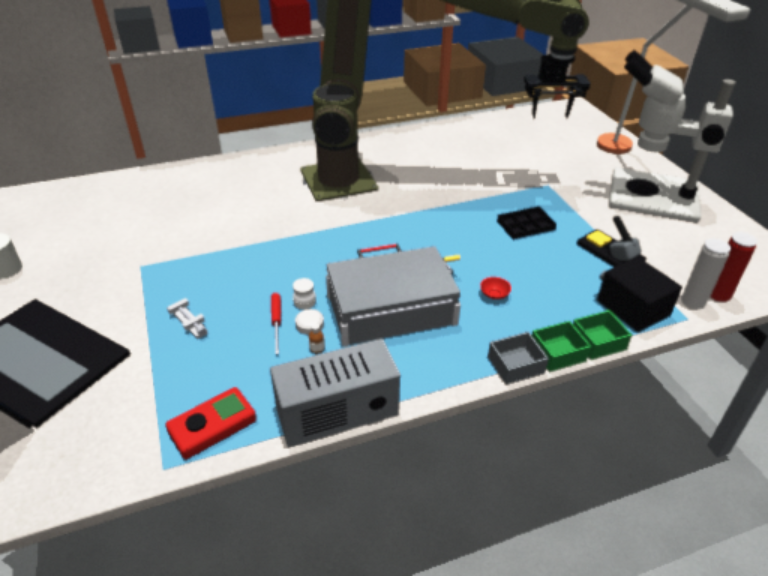

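View pics/top0.png

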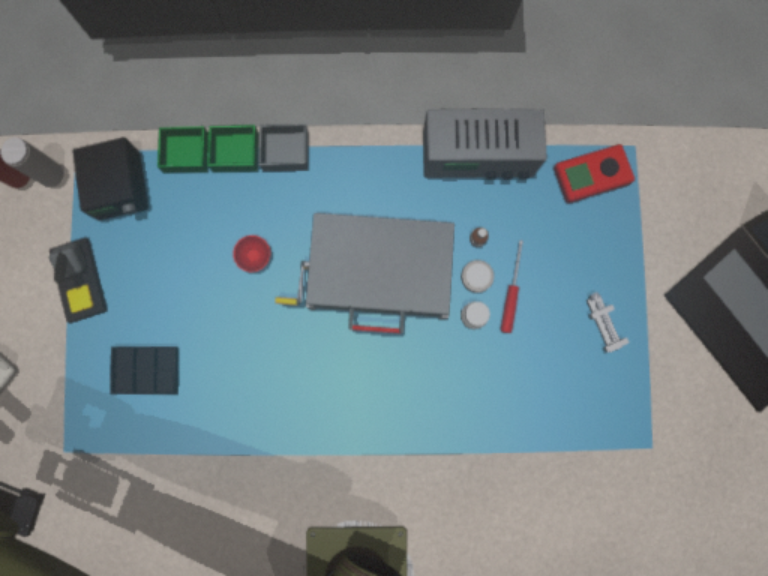

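The scene view shows the case at (395,290), its red handle at (378,248) and the yellow knob at (452,258). The top view shows the handle at (378,329), the knob at (286,300), the dish at (252,254) and the row of bystanders on the -y side at x≈478.

```bash
python3 - <<'E'
from h import *
C={}
for n,box in [("scene",(225,285,155,178)),("top",(228,275,200,230))]:
    c=camera(n); u0,u1,v0,v1=box
    im=c["img"].astype(int); m=((im[:,:,0]>im[:,:,1]+35)&(im[:,:,0]>im[:,:,2]+20))
    mm=np.zeros_like(m); mm[v0:v1,u0:u1]=m[v0:v1,u0:u1]
    p=np.argwhere(mm)[:,::-1]; cen,sz,_=cv2.minAreaRect(p.astype(np.float32))[:3]
    print(n,len(p),p.mean(0),p.min(0),p.max(0),sz)
    e=p[np.argsort(p[:,0])]; C[n]=(c,p.mean(0),e[:6].mean(0),e[-6:].mean(0))
    # lid grey mask top
    if n=="top":
        hsv=cv2.cvtColor(c["img"],cv2.COLOR_RGB2HSV)
        g=cv2.inRange(hsv,np.array((0,0,60)),np.array((180,70,200)))
        g[:140]=0;g[215:]=0;g[:,:203]=0;g[:,308:]=0
        g=cv2.morphologyEx(g,cv2.MORPH_OPEN,np.ones((7,7)))
        q=np.argwhere(g)[:,::-1].astype(np.float32); b=cv2.boxPoints(cv2.minAreaRect(q)); 
        print("lid corners",[onz(c,*x,0.107).round(3) for x in b])
tc,sc=C["top"][0],C["scene"][0]
print("handle",tri([ray(tc,*C["top"][1]),ray(sc,*C["scene"][1])]).round(4), onz(tc,*C["top"][1],.097).round(4), onz(sc,*C["scene"][1],.097).round(4))
a,b=onz(tc,*C["top"][2],.097),onz(tc,*C["top"][3],.097);print("ends",a,b,np.linalg.norm(a-b))
k=tri([ray(tc,190.4,200.3),ray(sc,300.6,171.9)]);print("knob",k.round(4))
d=a-b;print("yaw of case y dir",np.degrees(np.arctan2(d[1],d[0]))-90)
E
```

```text
scene 51 [251.62745098 165.03921569] [240 163] [263 167] (2.128800630569458, 23.340778350830078)
top 90 [249.96666667 219.07777778] [235 217] [265 221] (30.218421936035156, 2.837770462036133)
lid corners [array([0.545, 0.096, 0.107]), array([0.736, 0.084, 0.107]), array([ 0.714, -0.202,  0.107]), array([ 0.523, -0.185,  0.107])]
handle [ 0.503  -0.0421  0.096 ] [ 0.5032 -0.0415  0.097 ] [ 0.504  -0.0431  0.097 ]
ends [0.50666962 0.00093791 0.097     ] [ 0.5000917  -0.08419704  0.097     ] 0.08538869162842369
knob [0.5637 0.1384 0.0607]
yaw of case y dir -4.4181587039219465
```

```bash
cat >> h.py <<'E'
YC=np.radians(-4.5); CX=np.array([np.cos(YC),np.sin(YC),0]); CY=np.array([-np.sin(YC),np.cos(YC),0]); Z=np.array([0,0,1.])
HAND=np.array([.503,-.042,.0965]); HINGE=HAND+.22*CX-.012*Z; ORG=HINGE-.09*CX-[0,0,HINGE[2]-0]
def case(x,y,z): return ORG+x*CX+y*CY+z*Z
def handle(th): return HINGE+(-.22*np.cos(th)+.012*np.sin(th))*CX+(.22*np.sin(th)+.012*np.cos(th))*Z
def Rt(tilt=0): # tool down, jaws along case x; tilt leans body to +case y
    return R.from_rotvec(-tilt*CX)*R.from_euler('xyz',[np.pi,0,np.radians(85.5)])
def delta(p,Rg=None):
    s=observe(); Rc=R.from_euler('xyz',s["orientation"])
    d=Rc.inv().apply(np.array(p)-s["eef_pos"])*1000
    t=np.degrees((Rc.inv()*(Rg or Rt())).as_rotvec()); print("turn",t.round(1),"shift",d.round(1)); return t,d
E
python3 - <<'E'
from h import *
print(HINGE,ORG); delta(HAND+[0,0,.09])
t=camera("top"); print("dish",onz(t,168.5,168.3,.03),case(24,192,110*0))
E
```

```text
[ 0.72232181 -0.059261    0.0845    ] [ 0.63259925 -0.05219968  0.        ]
turn [-0.1  0.  76.3] shift [-490.9 -532.3    4.8]
dish [0.66854955 0.21259363 0.03      ] [ 39.62276164 189.4729101    0.        ]
```

Call:
send_rows(
  deltas=[
    [[0,0,76],[-490,-532,0],36],
    [[0,0,76],[-490,-532,0],36],
    [[0,0,76],[-490,-532,0],36],
    [[0,0,76],[-490,-532,0],36],
    [[0,0,76],[-490,-532,0],36],
  ],
  grip_force=20,
)

```text
time: 0.88
eef_pos: [0.3329, 0.3311, 0.1915]
orientation: [3.141, -0.0, 1.881]
force: [2.6, 0.9, 0.3]
gripper_width: 0.0505
```

```bash
python3 -c "
from h import *
delta(HAND+[0,0,.09])"
```

```text
turn [ 0.  -0.  22.3] shift [-407.2   48.3    5.1]
```

Call:
send_rows(
  deltas=[
    [[0,0,22],[-400,48,0],36],
    [[0,0,22],[-400,48,0],36],
    [[0,0,22],[-400,48,0],36],
    [[0,0,22],[-400,48,0],36],
    [[0,0,22],[-400,48,0],36],
  ],
)

```text
time: 1.5
eef_pos: [0.4646, 0.0475, 0.1917]
orientation: [3.141, -0.0, 1.502]
force: [0.8, 1.0, 0.6]
gripper_width: 0.036
```

Call:
send_rows(
  deltas=[
    [[0,0,0],[0,0,0],36],
    [[0,0,0],[0,0,0],36],
  ],
)

```text
time: 1.75
eef_pos: [0.4638, 0.0496, 0.1913]
orientation: [-3.141, -0.0, 1.502]
force: [-0.8, 0.6, -0.8]
gripper_width: 0.036
```

```bash
python3 -c "
from h import *
delta(HAND+[0,0,.09])"
```

```text
turn [-0.  -0.   0.5] shift [-88.7  45.4   4.7]
```

Call:
send_rows(
  deltas=[
    [[0,0,0.5],[-89,45,5],36],
    [[0,0,0.5],[-89,45,5],36],
    [[0,0,0.5],[-89,45,5],36],
    [[0,0,0.5],[-89,45,5],36],
  ],
)

```text
time: 2.25
eef_pos: [0.5025, -0.0406, 0.1863]
orientation: [-3.141, -0.001, 1.496]
force: [0.3, 0.9, 0.1]
gripper_width: 0.036
```

```bash
python3 - <<'E'
from h import *
delta(HAND+[0,0,-.011])
c=camera("wrist"); save(c,"w1"); im=c["img"].astype(int); print({k:v for k,v in c.items() if k!="img"})
m=((im[:,:,0]>im[:,:,1]+50)&(im[:,:,0]>im[:,:,2]+40)).astype(np.uint8)
n,l,s,ce=cv2.connectedComponentsWithStats(m)
for i in range(1,n):
    if s[i][4]>60: print(s[i],ce[i],onz(c,*ce[i],.0965).round(4),(onz(c,*ce[i],.0965)-HAND).round(4))
E
```

```text
turn [-0.  -0.   0.2] shift [ -1.4   0.6 100.8]
{'vfov': 64.46819616832224, 'cx': 256.50348116307157, 'cy': 193.1927664276768, 'k1': 0.02696138749581976, 'origin': array([0.50923759, 0.04339696, 0.3790499 ]), 'attitude': array([-3.00275400e-01,  2.31200100e-04, -7.52942863e-02])}
[254 141  11 100 958] [258.57411273 190.03549061] [ 0.5048 -0.0408  0.0965] [ 0.0018  0.0012 -0.    ]
[412 324  17  11 140] [419.02857143 328.21428571] [ 0.6706 -0.2138  0.0965] [ 0.1676 -0.1718 -0.    ]
```

View pics/w1.png

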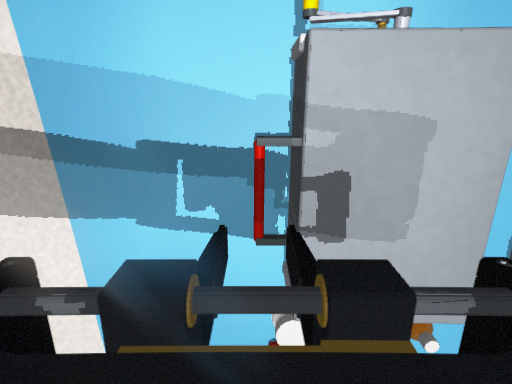

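The wrist view shows the bar at (258,190), about 2 mm from the estimate, and it lies between the finger planes. I'm descending.

Call:
send_rows(
  deltas=[
    [[0,0,0],[-1,1,50],36],
    [[0,0,0],[-1,1,100],36],
    [[0,0,0],[-1,1,100],36],
    [[0,0,0],[-1,1,100],36],
  ],
)

```text
time: 2.8
eef_pos: [0.5049, -0.0428, 0.0884]
orientation: [3.139, 0.0, 1.495]
force: [-0.4, -0.4, 0.3]
gripper_width: 0.0361
```

Call:
send_rows(
  deltas=[
    [[0,0,0],[0,0,0],0],
    [[0,0,0],[0,0,0],0],
    [[0,0,0],[0,0,0],0],
    [[0,0,0],[0,0,0],0],
    [[0,0,0],[0,0,0],0],
  ],
)

```text
time: 3.42
eef_pos: [0.5038, -0.0435, 0.0864]
orientation: [-3.141, -0.0, 1.493]
force: [-0.5, 0.4, 0.1]
gripper_width: 0.0004
```

```bash
python3 - <<'E'
from h import *
s=observe(); p=np.array(s["eef_pos"]); print(s["force"],s["gripper_width"],p)
Rc=R.from_euler('xyz',s["orientation"])
h0=handle(0)
for th in np.arange(.1,1.45,.1):
    d=Rc.inv().apply(handle(th)-h0)*1000; print(th.round(2),d.round(0))
E
```

```text
[-0.54294007  0.35113536  0.12731546] 0.00038250860705677675 [ 0.50375749 -0.04349567  0.08643002]
0.1 [ -0.   2. -22.]
0.2 [ -0.   7. -43.]
0.3 [ -0.  13. -64.]
0.4 [ -0.  22. -85.]
0.5 [  -0.   33. -104.]
0.6 [  -0.   45. -122.]
0.7 [  -0.   59. -139.]
0.8 [  -0.   75. -154.]
0.9 [  -0.   93. -168.]
1.0 [  -0.  111. -180.]
1.1 [  -0.  131. -190.]
1.2 [  -0.  151. -197.]
1.3 [  -0.  173. -203.]
1.4 [  -0.  194. -207.]
```

```bash
python3 - <<'E'
from h import *
c=camera("wrist"); a=c["img"]
t=camera("top")["img"][150:260,180:330]; s=camera("scene")["img"][100:210,180:330]
o=np.vstack([cv2.resize(a,(512,384)),np.hstack([cv2.resize(t,(256,188)),cv2.resize(s,(256,188))])])
cv2.imwrite("pics/m.png",o[:,:,::-1])
E
```

```text
(no output)
```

View pics/m.png

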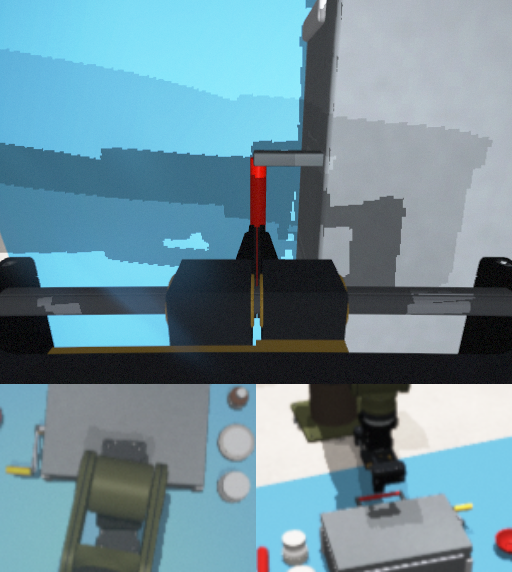

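The fingers closed to 0.4 mm, so they missed the bar. The wrist view shows the bar running under the tips at (258,200). I'll check its height.

```bash
python3 - <<'E'
from h import *
w=camera("wrist"); s=camera("scene"); 
im=s["img"].astype(int); m=((im[:,:,0]>im[:,:,1]+35)&(im[:,:,0]>im[:,:,2]+20)); mm=np.zeros_like(m); mm[145:178,225:285]=m[145:178,225:285]
p=np.argwhere(mm)[:,::-1]; e=p[np.argsort(p[:,0])]; print(len(p),e[:4].mean(0),e[-4:].mean(0),p.mean(0))
im=w["img"].astype(int); m=((im[:,:,0]>im[:,:,1]+50)&(im[:,:,0]>im[:,:,2]+40)); q=np.argwhere(m)[:,::-1]; q=q[(abs(q[:,0]-258)<20)&(q[:,1]<260)]
top=q[q[:,1]<q[:,1].min()+2].mean(0); print("wrist",top,q.min(0),q.max(0)); row=[(q[q[:,1]==r][:,0].min(),q[q[:,1]==r][:,0].max()) for r in (170,190,210)]; print(row)
print("end tri",tri([ray(w,*top),ray(s,*e[-4:].mean(0))]))
for u in (row[1][0]-.5,row[1][1]+.5): print(onz(w,u,190,.0965))
big=cv2.resize(s["img"][140:185,220:295],(750,450),interpolation=cv2.INTER_CUBIC); cv2.imwrite("pics/b.png",big[:,:,::-1])
E
```

```text
45 [241.  166.5] [262.5 163.5] [251.15555556 165.24444444]
wrist [251.25 157.75] [250 157] [265 227]
[(np.int64(250), np.int64(265)), (np.int64(251), np.int64(265)), (np.int64(251), np.int64(265))]
end tri [0.50354232 0.0038839  0.09153591]
[ 0.50265786 -0.01342574  0.0965    ]
[ 0.51201345 -0.0141517   0.0965    ]
```

View pics/b.png

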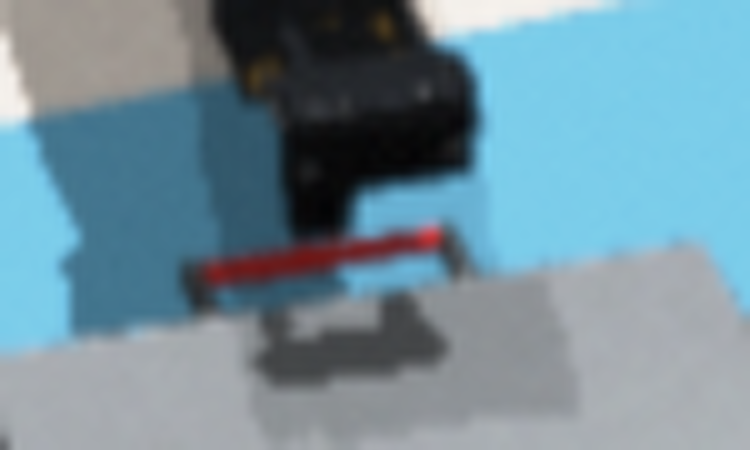

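```bash
python3 - <<'E'
from h import *
w=camera("wrist"); s=camera("scene"); 
print(tri([ray(w,257.5,229),ray(s,252,163.3)]),observe()["eef_pos"])
for c in (w,s):
  for t in (-.03,-.011,0,.008):
    p=np.array(observe()["eef_pos"])-[0,0,t]; v=att(c).T@(p-c["origin"]); a=np.array([v[0],-v[1]])/-v[2]; f=192/np.tan(np.radians(c["vfov"])/2); a=a*(1+c["k1"]*(a@a))*f+[c["cx"],c["cy"]]; print(t,a.round(1))
cv2.imwrite("pics/wz.png",cv2.resize(w["img"][140:290,180:340],(640,600),interpolation=cv2.INTER_CUBIC)[:,:,::-1])
E
```

```text
[ 0.50392073 -0.03939672  0.10302618] [ 0.50378294 -0.04342233  0.08639776]
-0.03 [255.9 247.9]
-0.011 [256.  234.3]
0 [256.  227.4]
0.008 [256.  222.9]
-0.03 [251.5 160.9]
-0.011 [251.5 164.9]
0 [251.5 167.2]
0.008 [251.5 168.9]
```

View pics/wz.png

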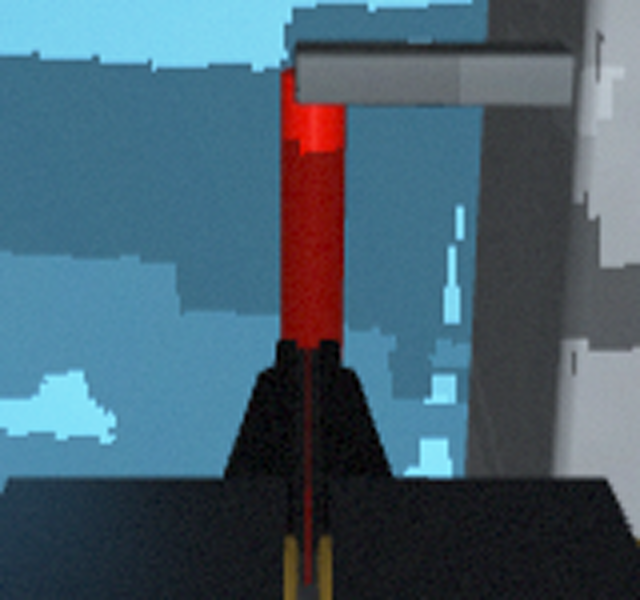

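The tips are at z≈0.103, about 17 mm behind the stated TCP. The bar's top is at 0.10, so they closed just above it. I'll back off, tilt 25° for lid clearance and go in deeper.

Call:
send_rows(
  deltas=[
    [[0,0,0],[0,0,-30],30],
    [[-10,0,0],[0,-10,-50],30],
    [[-20,0,0],[0,-14,-50],30],
    [[-25,0,0],[0,-18,-50],30],
    [[-25,0,0],[0,-18,-50],30],
  ],
)

```text
time: 4.4
eef_pos: [0.4843, -0.0418, 0.1354]
orientation: [2.706, -0.0, 1.493]
force: [-0.1, -0.4, 0.6]
gripper_width: 0.0298
```

Call:
send_rows(
  deltas=[
    [[0,0,0],[0,0,0],30],
    [[0,0,0],[0,0,0],30],
  ],
)

```text
time: 4.65
eef_pos: [0.4869, -0.0422, 0.1373]
orientation: [2.705, 0.0, 1.494]
force: [0.0, 0.2, 0.1]
gripper_width: 0.0299
```

```bash
python3 - <<'E'
from h import *
Rg=R.from_rotvec(-np.radians(25)*CY)*Rt(); print(Rg.apply([0,0,1]))
B=np.array([.505,-.042,.095]); delta(B+.031*Rg.apply([0,0,1]),Rg); delta(B+(.031-.06)*Rg.apply([0,0,1]),Rg)
w=camera("wrist"); s=camera("scene"); im=w["img"].astype(int)
m=((im[:,:,0]>im[:,:,1]+50)&(im[:,:,0]>im[:,:,2]+40)).astype(np.uint8)
n,l,st,ce=cv2.connectedComponentsWithStats(m); i=1+np.argmax(st[1:,4]); print(st[i],ce[i])
sc=(251.4,165.1); print("bar",tri([ray(w,*ce[i]),ray(s,*sc)]))
o=np.hstack([w["img"],cv2.resize(s["img"][130:190,210:300],(288,192)).repeat(1,0) if 0 else np.vstack([cv2.resize(s["img"][120:190,200:305],(288,192)),np.zeros((192,288,3),np.uint8)])])
cv2.imwrite("pics/t.png",o[:,:,::-1])
E
```

```text
[ 0.42131547 -0.03315825 -0.90630779]
turn [-0.  -0.   0.1] shift [ 1.6 -1.5 76.9]
turn [-0.  -0.   0.1] shift [ 1.6 -1.5 16.9]
[ 250  145   12  118 1281] [255.13895394 202.34582358]
bar [ 0.50438789 -0.04239545  0.0963083 ]
```

View pics/t.png

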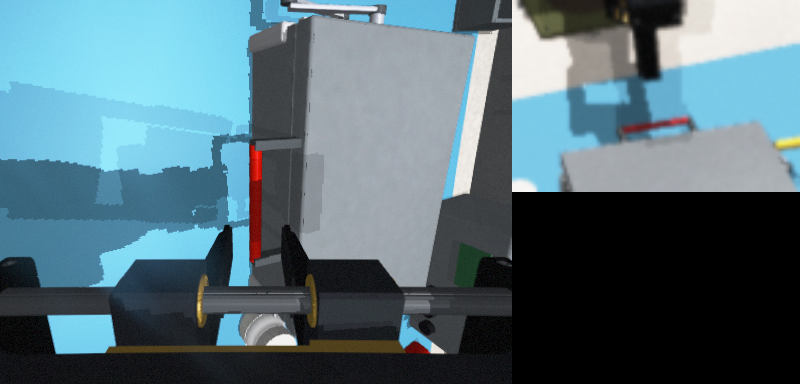

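The wrist view shows the bar at column 255, between the fingers at 228 and 287. I'm descending along the tool axis.

Call:
send_rows(
  deltas=[
    [[0,0,0],[1,-1,30],30],
    [[0,0,0],[1,-1,55],30],
    [[0,0,0],[1,-1,65],30],
    [[0,0,0],[1,-1,74],30],
    [[0,0,0],[1,-1,74],30],
  ],
)

```text
time: 5.38
eef_pos: [0.5163, -0.0434, 0.0688]
orientation: [2.706, -0.0, 1.494]
force: [-0.5, 1.0, 0.2]
gripper_width: 0.0302
```

Call:
send_rows(
  deltas=[
    [[0,0,0],[0,0,0],0],
    [[0,0,0],[0,0,0],0],
    [[0,0,0],[0,0,0],0],
    [[0,0,0],[0,0,0],0],
  ],
  grip_force=20,
)

```text
time: 5.88
eef_pos: [0.517, -0.0435, 0.07]
orientation: [2.703, 0.0, 1.493]
force: [2.2, 0.3, 1.6]
gripper_width: 0.0092
```

```bash
python3 - <<'E'
from h import *
s=observe(); print(s["eef_pos"],s["force"],s["gripper_width"])
Rc=R.from_euler('xyz',s["orientation"])
for th in np.arange(.1,1.45,.1): print(th.round(2),(Rc.inv().apply(handle(th)-handle(0))*1000).round(1))
E
```

```text
[ 0.51703355 -0.04351873  0.07001029] [2.19850819 0.32299761 1.57226626] 0.009156210401758692
0.1 [ -0.   11.4 -18.9]
0.2 [ -0.   24.6 -36.5]
0.3 [ -0.   39.5 -52.7]
0.4 [ -0.   55.9 -67.3]
0.5 [ -0.   73.8 -80.3]
0.6 [ -0.1  92.8 -91.4]
0.7 [-1.000e-01  1.128e+02 -1.005e+02]
0.8 [-1.000e-01  1.337e+02 -1.076e+02]
0.9 [-1.000e-01  1.551e+02 -1.126e+02]
1.0 [-1.000e-01  1.770e+02 -1.154e+02]
1.1 [  -0.2  199.  -116. ]
1.2 [-2.000e-01  2.210e+02 -1.144e+02]
1.3 [-2.000e-01  2.427e+02 -1.106e+02]
1.4 [-2.000e-01  2.639e+02 -1.047e+02]
```

Call:
send_rows(
  deltas=[
    [[0,0,0],[0,5,-10],0],
    [[0,0,0],[0,11,-19],0],
    [[0,0,0],[0,18,-28],0],
    [[0,0,0],[0,25,-36],0],
    [[0,0,0],[0,25,-36],0],
  ],
)

```text
time: 6.5
eef_pos: [0.5225, -0.044, 0.1109]
orientation: [2.708, 0.0, 1.494]
force: [1.2, -1.8, -6.1]
gripper_width: 0.0093
```

```bash
cat >> h.py <<'E'
P0=np.array([.51703,-.04352,.0700])
def st():
    s=observe(); Rc=R.from_euler('xyz',s["orientation"]); d=handle(0)+np.array(s["eef_pos"])-P0-HINGE
    th=np.arctan2(d[2],-(d@CX))-np.arctan2(.012,.22); f=np.array(s["force"])
    tn=np.sin(th+.0545)*CX+np.cos(th+.0545)*Z
    print("t",s["time"],"th %.3f rad r %.4f"%(th,np.hypot(d[2],d@CX)),"f",f.round(2),"ftan %.2f"%(f@tn),"w",s["gripper_width"])
    return s,Rc,th
E
python3 - <<'E'
from h import *
s,Rc,th=st()
for t in np.arange(.2,1.45,.1): print(t.round(2),(Rc.inv().apply(handle(t)-handle(th))*1000).round(1)[1:])
E
```

```text
t 6.5 th 0.188 rad r 0.2209 f [ 1.15 -1.79 -6.07] ftan -5.58 w 0.00929733375562699
0.2 [ 1.7 -2.1]
0.3 [ 16.5 -18.4]
0.4 [ 32.9 -33.2]
0.5 [ 50.7 -46.2]
0.6 [ 69.6 -57.4]
0.7 [ 89.6 -66.6]
0.8 [110.4 -73.8]
0.9 [131.9 -78.9]
1.0 [153.7 -81.8]
1.1 [175.7 -82.6]
1.2 [197.7 -81.1]
1.3 [219.4 -77.4]
1.4 [240.6 -71.6]
```

Lifting works. I'm continuing to θ≈0.6, then 0.95.

Call:
send_rows(
  deltas=[
    [[0,0,0],[0,16,-18],0],
    [[0,0,0],[0,33,-33],0],
    [[0,0,0],[0,51,-46],0],
    [[0,0,0],[0,70,-57],0],
    [[0,0,0],[0,70,-57],0],
  ],
)

```text
time: 7.12
eef_pos: [0.5614, -0.0472, 0.1942]
orientation: [2.71, 0.001, 1.494]
force: [-14.4, -1.2, 5.9]
gripper_width: 0.0094
```

```bash
python3 - <<'E'
from h import *
s,Rc,th=st()
for t in np.arange(.6,1.45,.1): print(t.round(2),(Rc.inv().apply(handle(t)-handle(th))*1000).round(1)[1:])
E
```

```text
t 7.125 th 0.606 rad r 0.2221 f [-14.39  -1.16   5.88] ftan -4.09 w 0.009439860970591291
0.6 [-1.1  0.6]
0.7 [18.9 -8.7]
0.8 [ 39.7 -16. ]
0.9 [ 61.1 -21.1]
1.0 [ 82.9 -24. ]
1.1 [104.9 -24.8]
1.2 [126.9 -23.4]
1.3 [148.6 -19.8]
1.4 [169.9 -14. ]
```

```bash
cat >> h.py <<'E'
H0=handle(0).copy(); HC=HINGE+.001*CX+.0035*Z; RR=np.hypot((H0-HC)@CX,H0[2]-HC[2])
def tp(th,dr=0): # tool target on corrected circle (angle of bar from horizontal = th+.0386)
    a=th+.0385; return HC+((H0-HC)@CY)*CY+(RR+dr)*(-np.cos(a)*CX+np.sin(a)*Z)+P0-H0
def st2(ths,dr=0):
    s=observe(); Rc=R.from_euler('xyz',s["orientation"]); d=np.array(s["eef_pos"])-P0+H0-HC; a=np.arctan2(d[2],-(d@CX)); f=np.array(s["force"])
    print("t %.2f th %.3f r-R %.1f ftan %.2f frad %.2f w %.4f"%(s["time"],a-.0385,1000*(np.hypot(d[2],d@CX)-RR),f@(np.sin(a)*CX+np.cos(a)*Z),f@(-np.cos(a)*CX+np.sin(a)*Z),s["gripper_width"]))
    for t in ths: print(round(t,3),(Rc.inv().apply(tp(t,dr)-s["eef_pos"])*1000).round(1))
E
python3 -c "
from h import *
st2(np.arange(.6,1.2,.05))"
```

```text
t 7.12 th 0.606 r-R -0.4 ftan -3.86 frad 14.93 w 0.0094
0.6 [ 0.2 -1.4  0.3]
0.65 [ 0.1  8.4 -4.7]
0.7 [ 0.1 18.5 -9.3]
0.75 [  0.1  28.8 -13.4]
0.8 [  0.1  39.3 -16.9]
0.85 [  0.1  49.9 -19.9]
0.9 [  0.   60.7 -22.4]
0.95 [  0.   71.6 -24.3]
1.0 [ -0.   82.5 -25.7]
1.05 [ -0.   93.6 -26.6]
1.1 [-1.000e-01  1.046e+02 -2.690e+01]
1.15 [-1.000e-01  1.157e+02 -2.660e+01]
```

Call:
send_rows(
  deltas=[
    [[0,0,0],[0,17,-11],0],
    [[0,0,0],[0,38,-19],0],
    [[0,0,0],[0,59,-24],0],
    [[0,0,0],[0,70,-26],0],
    [[0,0,0],[0,70,-26],0],
  ],
)

```text
time: 7.75
eef_pos: [0.615, -0.0516, 0.2461]
orientation: [2.706, 0.001, 1.493]
force: [-2.7, -4.2, -1.0]
gripper_width: 0.0095
```

```bash
python3 -c "
from h import *
st2(np.arange(.95,1.4,.05))"
```

```text
t 7.75 th 0.946 r-R 0.5 ftan -2.52 frad 0.45 w 0.0095
0.95 [0.4 1.  0.3]
1.0 [ 0.3 12.  -1. ]
1.05 [ 0.3 23.  -1.8]
1.1 [ 0.3 34.1 -2. ]
1.15 [ 0.3 45.1 -1.7]
1.2 [ 0.3 56.2 -0.9]
1.25 [ 0.3 67.1  0.5]
1.3 [ 0.2 78.   2.5]
1.35 [ 0.2 88.8  5. ]
```

Call:
send_rows(
  deltas=[
    [[0,0,0],[0,6,0],0],
    [[0,0,0],[0,12,0],0],
    [[0,0,0],[0,18,-1],0],
    [[0,0,0],[0,18,-1],0],
  ],
)

```text
time: 8.25
eef_pos: [0.6306, -0.0528, 0.2553]
orientation: [2.705, 0.001, 1.493]
force: [-4.0, -4.6, 0.5]
gripper_width: 0.0099
```

Call:
send_rows(
  deltas=[
    [[0,0,0],[0,4,0],0],
    [[0,0,0],[0,8,0],0],
    [[0,0,0],[0,8,0],0],
  ],
)

```text
time: 8.62
eef_pos: [0.6379, -0.0534, 0.259]
orientation: [2.705, 0.001, 1.493]
force: [-3.4, -4.0, 1.9]
gripper_width: 0.0094
```

```bash
python3 -c "
from h import *
st2(np.arange(1.05,1.4,.05))"
```

```text
t 8.62 th 1.065 r-R 0.1 ftan -1.84 frad 3.10 w 0.0094
1.05 [ 0.4 -3.2  0.2]
1.1 [ 0.3  7.8 -0. ]
1.15 [ 0.3 18.9  0.3]
1.2 [ 0.3 29.9  1.2]
1.25 [ 0.3 40.9  2.6]
1.3 [ 0.3 51.8  4.6]
1.35 [ 0.3 62.5  7.1]
```

Call:
send_rows(
  deltas=[
    [[0,0,0],[0,3,0],0],
    [[0,0,0],[0,6,0],0],
    [[0,0,0],[0,6,0],0],
  ],
)

```text
time: 9.0
eef_pos: [0.6433, -0.0537, 0.2615]
orientation: [2.705, 0.001, 1.493]
force: [-4.5, -3.1, 0.3]
gripper_width: 0.0093
```

Call:
send_rows(
  deltas=[
    [[0,0,0],[0,3,0],0],
    [[0,0,0],[0,6,0],0],
    [[0,0,0],[0,6,0],0],
  ],
)

```text
time: 9.38
eef_pos: [0.6487, -0.0541, 0.264]
orientation: [2.705, 0.001, 1.493]
force: [-4.4, -3.7, 1.8]
gripper_width: 0.0092
```

```bash
python3 -c "
from h import *
st2(np.arange(1.1,1.4,.05))"
```

```text
t 9.38 th 1.119 r-R -0.0 ftan -3.04 frad 3.29 w 0.0092
1.1 [ 0.2 -4.1 -0.1]
1.15 [0.2 6.9 0.3]
1.2 [ 0.2 17.9  1.1]
1.25 [ 0.2 28.9  2.6]
1.3 [ 0.2 39.8  4.5]
1.35 [ 0.2 50.6  7.1]
```

Call:
send_rows(
  deltas=[
    [[0,0,0],[0,2,0],0],
    [[0,0,0],[0,4,0],0],
    [[0,0,0],[0,4,0],0],
  ],
)

```text
time: 9.75
eef_pos: [0.6522, -0.0544, 0.2655]
orientation: [2.705, 0.001, 1.493]
force: [-3.8, -2.6, 0.5]
gripper_width: 0.0092
```

```bash
python3 -c "
from h import *
st2([1.15])"
```

```text
t 9.75 th 1.136 r-R -0.0 ftan -3.11 frad 1.81 w 0.0092
1.15 [0.3 3.1 0.1]
```

Call:
send_rows(
  deltas=[
    [[0,0,0],[0,2,0],0],
    [[0,0,0],[0,4,0],0],
    [[0,0,0],[0,4,0],0],
  ],
)

```text
time: 10.12
eef_pos: [0.6558, -0.0547, 0.267]
orientation: [2.705, 0.001, 1.493]
force: [-3.3, -3.5, 0.4]
gripper_width: 0.0097
```

```bash
python3 -c "
from h import *
st2([1.15,1.2,1.25,1.3])"
```

```text
t 10.12 th 1.154 r-R 0.1 ftan -2.70 frad 1.49 w 0.0097
1.15 [ 0.3 -0.8  0. ]
1.2 [ 0.2 10.2  0.9]
1.25 [ 0.2 21.2  2.3]
1.3 [ 0.2 32.1  4.3]
```

Call:
send_rows(
  deltas=[
    [[0,0,0],[0,3,0],0],
    [[0,0,0],[0,5,0.5],0],
    [[0,0,0],[0,5,0.5],0],
  ],
)

```text
time: 10.5
eef_pos: [0.6607, -0.0551, 0.2689]
orientation: [2.705, 0.001, 1.493]
force: [-3.8, -3.5, 0.8]
gripper_width: 0.0094
```

Call:
send_rows(
  deltas=[
    [[0,0,0],[0,3,0],0],
    [[0,0,0],[0,5,0.5],0],
    [[0,0,0],[0,5,0.5],0],
  ],
)

```text
time: 10.88
eef_pos: [0.6654, -0.0554, 0.2705]
orientation: [2.705, 0.001, 1.493]
force: [-3.2, -3.4, 0.4]
gripper_width: 0.0089
```

```bash
python3 -c "
from h import *
st2([1.2,1.25,1.3,1.35])"
```

```text
t 10.88 th 1.200 r-R -0.0 ftan -2.60 frad 1.33 w 0.0089
1.2 [ 0.2  0.  -0. ]
1.25 [ 0.2 11.   1.4]
1.3 [ 0.1 21.9  3.4]
1.35 [ 0.1 32.7  5.9]
```

Call:
send_rows(
  deltas=[
    [[0,0,0],[0,3,0.3],0],
    [[0,0,0],[0,5,0.6],0],
    [[0,0,0],[0,5,0.6],0],
  ],
)

```text
time: 11.25
eef_pos: [0.6701, -0.0557, 0.272]
orientation: [2.705, 0.001, 1.493]
force: [-3.8, -2.9, 1.0]
gripper_width: 0.0091
```

Call:
send_rows(
  deltas=[
    [[0,0,0],[0,3,0.4],0],
    [[0,0,0],[0,5,0.8],0],
    [[0,0,0],[0,5,0.8],0],
  ],
)

```text
time: 11.62
eef_pos: [0.6749, -0.056, 0.2734]
orientation: [2.705, 0.001, 1.493]
force: [-4.5, -3.5, 1.2]
gripper_width: 0.0091
```

```bash
python3 -c "
from h import *
st2([1.25,1.3,1.35,1.4])"
```

```text
t 11.62 th 1.245 r-R -0.2 ftan -3.73 frad 2.35 w 0.0091
1.25 [ 0.1  1.1 -0. ]
1.3 [ 0.1 12.   1.9]
1.35 [ 0.1 22.8  4.4]
1.4 [ 0.  33.4  7.5]
```

Call:
send_rows(
  deltas=[
    [[0,0,0],[0,2,0.3],0],
    [[0,0,0],[0,4,0.6],0],
    [[0,0,0],[0,4,0.6],0],
  ],
)

```text
time: 12.0
eef_pos: [0.6787, -0.0563, 0.2746]
orientation: [2.706, 0.001, 1.493]
force: [-5.7, -3.6, 1.2]
gripper_width: 0.0093
```

```bash
python3 -c "
from h import *
st2([1.3])"
```

```text
t 12.00 th 1.263 r-R -0.1 ftan -4.85 frad 2.54 w 0.0093
1.3 [0.  8.1 1.4]
```

Call:
send_rows(
  deltas=[
    [[0,0,0],[0,2,0.3],0],
    [[0,0,0],[0,3,0.5],0],
    [[0,0,0],[0,3,0.5],0],
  ],
)

```text
time: 12.38
eef_pos: [0.6814, -0.0565, 0.2753]
orientation: [2.706, 0.001, 1.493]
force: [-5.3, -3.6, 1.5]
gripper_width: 0.0089
```

```bash
python3 -c "
from h import *
st2([1.24,1.25,1.3])
o=[]
w=camera('wrist')['img']; s=camera('scene')['img'][60:240,180:340]
t=camera('top')['img'][120:240,160:320]
cv2.imwrite('pics/up.png',np.hstack([cv2.resize(s,(480,540)),cv2.resize(t,(320,240)) if 0 else np.vstack([cv2.resize(t,(320,240)),cv2.resize(w,(320,240)),np.zeros((60,320,3),np.uint8)])])[:,:,::-1])
"
```

```text
t 12.38 th 1.275 r-R -0.2 ftan -4.45 frad 2.72 w 0.0089
1.24 [ 0.1 -7.7 -1.4]
1.25 [ 0.1 -5.5 -1.1]
1.3 [0.1 5.4 0.9]
```

View pics/up.png

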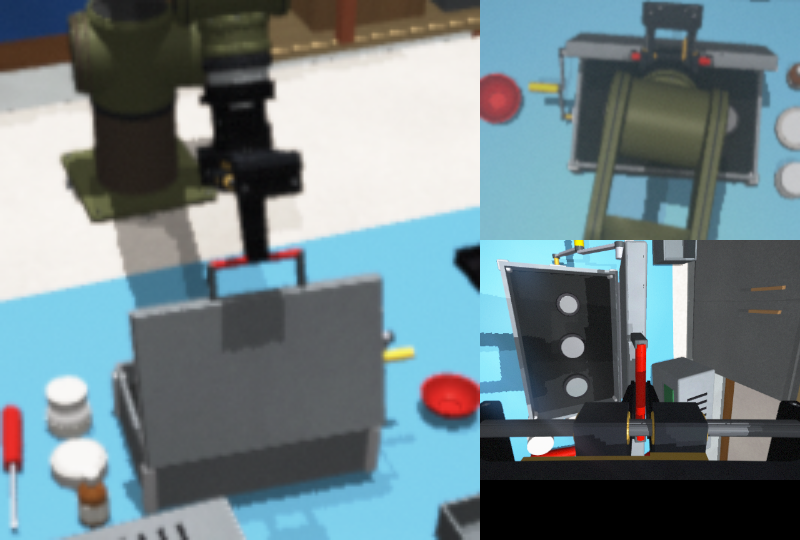

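The lid stands up, with the knob visible in the scene view at about (398,353) and in the top view at (543,88). I'll triangulate it to see how straight the stay is.

```bash
cat >> h.py <<'E'
def knob():
    r=[];px=[]
    for n,b in (("scene",(290,330,150,200)),("top",(170,206,140,180))):
        c=camera(n); L=[(s,ce) for s,ce,_ in blobs(c,(20,110,80),(36,255,255),8) if b[0]<ce[0]<b[1] and b[2]<ce[1]<b[3]]
        L.sort(key=lambda a:-a[0][4]); px.append((L[0][0].tolist(),L[0][1].round(1))); r.append(ray(c,*L[0][1]))
    k=tri(r); d=k-ORG; print(px,"world",k.round(4),"case mm",np.round([d@CX*1000,d@CY*1000,k[2]*1000],1)); return k
E
python3 -c "
from h import *
knob(); st2([1.25])"
```

```text
[([308, 176, 9, 4, 24], array([311.9, 177.8])), ([185, 162, 14, 4, 47], array([191.7, 163.3]))] world [0.6685 0.1299 0.1136] case mm [ 21.5 184.4 113.6]
t 12.62 th 1.275 r-R -0.1 ftan -4.88 frad 3.00 w 0.0098
1.25 [ 0.1 -5.5 -1. ]
```

Call:
send_rows(
  deltas=[
    [[0,0,0],[0,2,0.4],0],
    [[0,0,0],[0,4,0.8],0],
    [[0,0,0],[0,4,0.8],0],
  ],
)

```text
time: 13.0
eef_pos: [0.6851, -0.0568, 0.2761]
orientation: [2.707, 0.001, 1.493]
force: [-7.0, -3.4, 1.1]
gripper_width: 0.0096
```

```bash
python3 -c "
from h import *
st2([1.24,1.25]);knob();st2([])"
```

```text
t 13.00 th 1.293 r-R -0.2 ftan -6.21 frad 2.69 w 0.0096
1.24 [  0.1 -11.4  -2.2]
1.25 [ 0.1 -9.3 -1.9]
[([308, 177, 10, 4, 26], array([312.5, 178.3])), ([185, 161, 14, 4, 50], array([191.7, 162.4]))] world [0.6713 0.1306 0.1133] case mm [ 24.2 185.2 113.3]
t 13.10 th 1.292 r-R -0.2 ftan -5.88 frad 3.81 w 0.0094
```

Call:
send_rows(
  deltas=[
    [[0,0,0],[0,2,0.4],0],
    [[0,0,0],[0,3.5,0.8],0],
    [[0,0,0],[0,3.5,0.8],0],
  ],
)

```text
time: 13.48
eef_pos: [0.6882, -0.057, 0.2768]
orientation: [2.708, 0.001, 1.494]
force: [-7.7, -2.9, 2.0]
gripper_width: 0.0094
```

```bash
python3 -c "
from h import *
st2([1.24,1.25,1.27]);knob();st2([])"
```

```text
t 13.47 th 1.307 r-R -0.3 ftan -6.82 frad 3.60 w 0.0094
1.24 [  0.  -14.6  -2.9]
1.25 [  0.  -12.4  -2.6]
1.27 [ 0.  -8.  -1.9]
[([308, 177, 10, 4, 27], array([312.3, 178.5])), ([185, 160, 14, 5, 46], array([191.4, 161.8]))] world [0.6726 0.1303 0.1137] case mm [ 25.5 185.1 113.7]
t 13.57 th 1.307 r-R -0.3 ftan -6.74 frad 4.14 w 0.0094
```

Call:
send_rows(
  deltas=[
    [[0,0,0],[0,-3,-0.6],0],
    [[0,0,0],[0,-6,-1.3],0],
    [[0,0,0],[0,-8,-1.9],0],
    [[0,0,0],[0,-8,-1.9],0],
  ],
)

```text
time: 14.08
eef_pos: [0.6809, -0.0564, 0.2751]
orientation: [2.706, 0.001, 1.493]
force: [-4.1, -3.8, -0.5]
gripper_width: 0.0098
```

```bash
python3 -c "
from h import *
st2([1.22,1.24,1.25])"
```

```text
t 14.07 th 1.273 r-R -0.2 ftan -3.80 frad 0.49 w 0.0098
1.22 [  0.  -11.5  -2. ]
1.24 [ 0.  -7.2 -1.4]
1.25 [ 0. -5. -1.]
```

Call:
send_rows(
  deltas=[
    [[0,0,0],[0,-2,-0.3],0],
    [[0,0,0],[0,-4,-0.7],0],
    [[0,0,0],[0,-4,-0.7],0],
  ],
)

```text
time: 14.45
eef_pos: [0.6777, -0.0561, 0.2742]
orientation: [2.705, 0.0, 1.493]
force: [-1.9, -4.2, -1.1]
gripper_width: 0.0095
```

```bash
python3 -c "
from h import *
st2([1.22,1.24,1.25])"
```

```text
t 14.45 th 1.258 r-R -0.2 ftan -1.81 frad -0.61 w 0.0095
1.22 [-0.  -8.3 -1.4]
1.24 [-0.  -3.9 -0.8]
1.25 [-0.  -1.7 -0.4]
```

Call:
send_rows(
  deltas=[
    [[0,0,0],[0,-1.5,-0.3],0],
    [[0,0,0],[0,-3,-0.6],0],
    [[0,0,0],[0,-3,-0.6],0],
  ],
)

```text
time: 14.82
eef_pos: [0.675, -0.0559, 0.2735]
orientation: [2.704, 0.0, 1.493]
force: [-0.5, -5.6, -0.8]
gripper_width: 0.0091
```

```bash
python3 -c "
from h import *
st2([1.22]);knob();st2([])"
```

```text
t 14.82 th 1.245 r-R -0.1 ftan -0.27 frad -0.72 w 0.0091
1.22 [-0.  -5.5 -0.9]
[([308, 177, 9, 4, 24], array([312. , 178.7])), ([185, 162, 14, 4, 45], array([192. , 163.2]))] world [0.6695 0.1299 0.1102] case mm [ 22.5 184.4 110.2]
t 14.93 th 1.246 r-R -0.1 ftan -0.20 frad -1.58 w 0.0093
```

The handle force is near zero, so the stay is bearing the lid. I'm letting go gently.

Call:
send_rows(
  deltas=[
    [[0,0,0],[0,0,0],12],
    [[0,0,0],[0,0,0],16],
    [[0,0,0],[0,0,0],24],
    [[0,0,0],[0,0,0],30],
    [[0,0,0],[0,0,0],30],
  ],
)

```text
time: 15.55
eef_pos: [0.6748, -0.0555, 0.2734]
orientation: [2.705, -0.0, 1.494]
force: [0.3, 0.5, 0.2]
gripper_width: 0.0296
```

```bash
python3 -c "
from h import *
st2([]);knob()
w=camera('wrist')['img']; s=camera('scene')['img'][60:240,180:340]
cv2.imwrite('pics/rel.png',np.hstack([cv2.resize(s,(320,360)),w[:360,:480]])[:,:,::-1])"
```

```text
t 15.55 th 1.244 r-R -0.1 ftan 0.31 frad 0.11 w 0.0296
[([308, 177, 9, 4, 24], array([312. , 178.7])), ([185, 162, 14, 4, 46], array([192. , 163.3]))] world [0.6694 0.1299 0.1101] case mm [ 22.4 184.4 110.1]
```

View pics/rel.png

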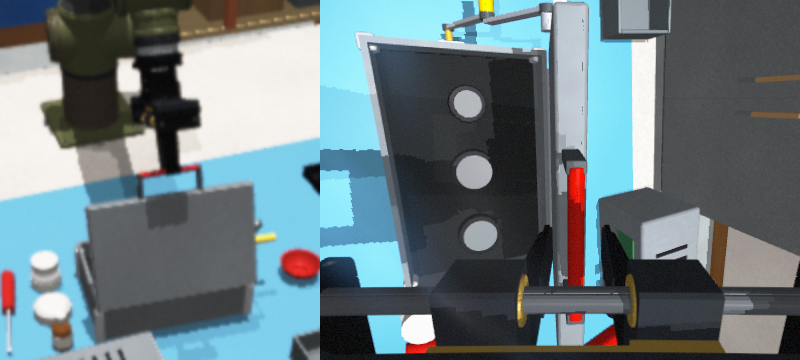

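Released, and the lid holds at 1.244 rad with the handle bar free between the fingers. I'm withdrawing along the tool axis.

Call:
send_rows(
  deltas=[
    [[0,0,0],[0,0,-20],30],
    [[0,0,0],[0,0,-45],30],
    [[0,0,0],[0,0,-80],30],
    [[0,0,0],[0,0,-110],30],
    [[0,0,0],[0,0,-110],30],
  ],
)

```text
time: 16.38
eef_pos: [0.6289, -0.0522, 0.379]
orientation: [2.697, 0.001, 1.493]
force: [0.0, 0.6, -0.0]
gripper_width: 0.03
```

```bash
python3 -c "
from h import *
knob(); Rg=Rt(np.radians(25)); z=Rg.apply([0,0,1]); print(z)
K=case(.0224,.195,.110); print(K)
print(observe()['force'],observe()['eef_pos']); delta(K-.16*z,Rg)"
```

```text
[([308, 177, 9, 4, 24], array([312. , 178.7])), ([185, 162, 14, 4, 46], array([192. , 163.3]))] world [0.6694 0.1299 0.1101] case mm [ 22.4 184.4 110.1]
[-0.03315825 -0.42131547 -0.90630779]
[0.67022973 0.14044171 0.11      ]
[ 0.27015931 -0.05686628 -0.67206028] [ 0.62827142 -0.05205929  0.37340905]
turn [ 24.7 -24.6  -5.4] shift [262.8 -25.6 118.7]
```

Call:
send_rows(
  deltas=[
    [[7,-7,-1.5],[60,5,2],30],
    [[14,-14,-3],[120,10,5],30],
    [[21,-21,-4.5],[180,16,8],30],
    [[24.7,-24.6,-5.4],[240,22,10],30],
    [[24.7,-24.6,-5.4],[263,24,12],30],
  ],
)

```text
time: 17.1
eef_pos: [0.676, 0.2128, 0.3645]
orientation: [-3.129, 0.44, 1.502]
force: [-0.3, -0.1, -1.3]
gripper_width: 0.0297
```

Call:
send_rows(
  deltas=[
    [[0,0,0],[0,0,0],30],
    [[0,0,0],[0,0,0],30],
  ],
)

```text
time: 17.35
eef_pos: [0.6753, 0.2071, 0.3717]
orientation: [-3.139, 0.437, 1.493]
force: [0.6, -0.4, -0.3]
gripper_width: 0.0301
```

```bash
python3 -c "
from h import *
Rg=Rt(np.radians(25)); z=Rg.apply([0,0,1])
K=case(.0224,.195,.110); print(observe()['eef_pos'],observe()['q']); delta(K-.09*z,Rg)"
```

```text
[0.67526928 0.20708796 0.37169201] [ 0.38993632  0.3374133   1.15242509 -0.40129693  1.84005783  0.39744384]
turn [-0.1  0.   0. ] shift [ 50.2   0.7 175.4]
```

Call:
send_rows(
  deltas=[
    [[0,0,0],[40,1,40],30],
    [[0,0,0],[50,1,90],30],
    [[0,0,0],[50,1,140],30],
    [[0,0,0],[50,1,160],30],
    [[0,0,0],[50,1,160],30],
  ],
)

```text
time: 17.98
eef_pos: [0.674, 0.1841, 0.2061]
orientation: [-3.139, 0.437, 1.491]
force: [-0.1, -0.1, 0.9]
gripper_width: 0.0298
```

```bash
python3 - <<'E'
from h import *
Rg=Rt(np.radians(25)); z=Rg.apply([0,0,1])
K=case(.0224,.195,.110); delta(K+.031*z,Rg); print(observe()['force'])
w=camera("wrist"); save(w,"k1")
L=[(s,ce) for s,ce,_ in blobs(w,(20,110,80),(36,255,255),30)]
for s,ce in L: print(s,ce,"at z .11: case mm",[round(1000*float(v),1) for v in ((onz(w,*ce,.11)-ORG)@CX,(onz(w,*ce,.11)-ORG)@CY)])
E
```

```text
turn [-0.2  0.  -0. ] shift [9.000e-01 1.000e-01 1.367e+02]
[-0.12292383 -0.05092436  0.94434272]
[250 174  15  40 499] [257.08617234 192.70941884] at z .11: case mm [23.3, 184.2]
[197 275  12  52 274] [201.05109489 302.43430657] at z .11: case mm [-63.1, -43.6]
[306 275  11  52 309] [311.90614887 301.27831715] at z .11: case mm [106.9, -39.8]
[ 107  340  298   13 2134] [279.0656045  347.33177132] at z .11: case mm [64.8, -213.5]
```

View pics/k1.png

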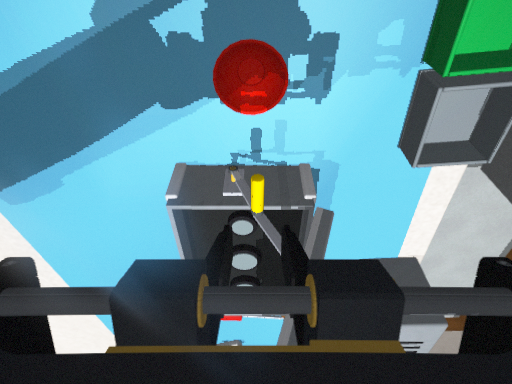

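The wrist view shows the knob at (257,193), centred between the fingers, and the dish is well clear. I'm descending along the tool axis.

Call:
send_rows(
  deltas=[
    [[0,0,0],[1,0,40],30],
    [[0,0,0],[1,0,80],30],
    [[0,0,0],[1,0,110],30],
    [[0,0,0],[1,0,128],30],
    [[0,0,0],[1,0,128],30],
  ],
)

```text
time: 18.65
eef_pos: [0.6704, 0.1329, 0.0903]
orientation: [-3.14, 0.436, 1.493]
force: [0.2, 0.2, 0.5]
gripper_width: 0.0301
```

Call:
send_rows(
  deltas=[
    [[0,0,0],[0,0,3],30],
    [[0,0,0],[0,0,6],30],
    [[0,0,0],[0,0,6],30],
  ],
)

```text
time: 19.02
eef_pos: [0.6701, 0.1306, 0.0848]
orientation: [-3.141, 0.436, 1.493]
force: [-0.4, 0.5, 0.1]
gripper_width: 0.0301
```

```bash
python3 - <<'E'
from h import *
Rg=Rt(np.radians(25)); z=Rg.apply([0,0,1])
K=case(.0224,.195,.110); delta(K+.031*z,Rg); s=observe();print(s['force'],s['eef_pos'])
w=camera("wrist")["img"]; c=camera("scene")["img"][60:240,180:340]
cv2.imwrite('pics/k2.png',np.hstack([cv2.resize(c,(320,360)),w[:360,:480]])[:,:,::-1])
E
```

```text
turn [-0. -0.  0.] shift [-1.7 -0.7  4. ]
[-0.43693764  0.46054577  0.06582475] [0.67012123 0.13058547 0.0848406 ]
```

View pics/k2.png

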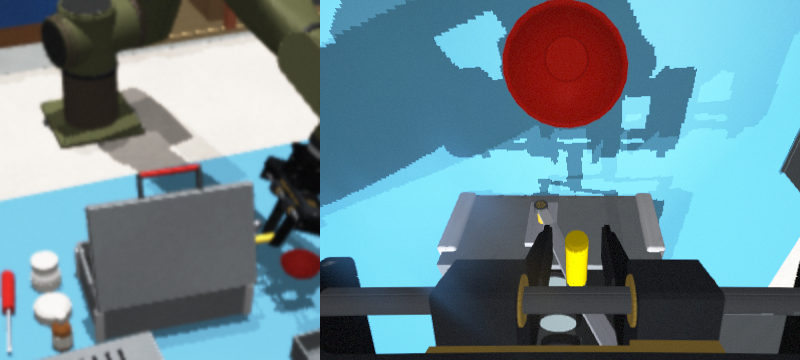

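The knob sits centred between the fingers in the wrist view (column 577 of the composite). I'm going 5 mm deeper, closing to a loose cage and pushing towards case +x.

Call:
send_rows(
  deltas=[
    [[0,0,0],[-1,0,3],24],
    [[0,0,0],[-1,0,5],18],
    [[0,0,0],[-1,0,5],17],
    [[0,0,0],[-1,0,5],17],
  ],
  grip_force=3,
)

```text
time: 19.62
eef_pos: [0.6696, 0.1273, 0.0802]
orientation: [-3.14, 0.436, 1.493]
force: [0.0, -0.1, 0.7]
gripper_width: 0.0167
```

Call:
send_rows(
  deltas=[
    [[0,0,0],[0,2,0],17],
    [[0,0,0],[0,4,1],17],
    [[0,0,0],[0,6,1],17],
    [[0,0,0],[0,6,1],17],
  ],
)

```text
time: 20.12
eef_pos: [0.6755, 0.1266, 0.079]
orientation: [-3.139, 0.436, 1.493]
force: [-0.9, 1.4, -0.9]
gripper_width: 0.0169
```

```bash
python3 - <<'E'
from h import *
s=observe();print(s['force']@CX,s['force'],((np.array(s['eef_pos'])-ORG)@CX*1000).round(1))
knob()
E
```

```text
-1.0469410990757628 [-0.94353356  1.35505173 -0.9323664 ] 28.7
[([308, 177, 8, 6, 30], array([311.4, 179.7])), ([185, 159, 14, 6, 61], array([191.7, 161.8]))] world [0.6729 0.1286 0.1091] case mm [ 26.  183.4 109.1]
```

Call:
send_rows(
  deltas=[
    [[0,0,0],[0,2,1],17],
    [[0,0,0],[0,4,2],17],
    [[0,0,0],[0,5,2],17],
    [[0,0,0],[0,5,2],17],
  ],
)

```text
time: 20.72
eef_pos: [0.6804, 0.125, 0.0772]
orientation: [-3.139, 0.436, 1.493]
force: [-1.0, 0.5, -0.9]
gripper_width: 0.0168
```

Call:
send_rows(
  deltas=[
    [[0,0,0],[0,2,1],17],
    [[0,0,0],[0,3,2],17],
    [[0,0,0],[0,3,2],17],
  ],
)

```text
time: 21.1
eef_pos: [0.6829, 0.1244, 0.0761]
orientation: [-3.138, 0.436, 1.493]
force: [-3.7, 2.0, 1.4]
gripper_width: 0.0171
```

```bash
python3 - <<'E'
from h import *
s=observe();print(s['force']@CX,s['force'],((np.array(s['eef_pos'])-ORG)@CX*1000).round(1))
knob()
E
```

```text
-3.877522433879492 [-3.73052212  2.02016429  1.41434888] 36.3
[([308, 180, 8, 5, 33], array([311.5, 182.1])), ([185, 157, 15, 6, 59], array([192.5, 159.8]))] world [0.6799 0.1266 0.1038] case mm [ 33.2 181.9 103.8]
```

Call:
send_rows(
  deltas=[
    [[0,0,0],[0,1,0],17],
    [[0,0,0],[0,2,1],17],
    [[0,0,0],[0,2,1],17],
  ],
)

```text
time: 21.58
eef_pos: [0.6847, 0.124, 0.0757]
orientation: [-3.138, 0.436, 1.493]
force: [-5.7, 2.4, 4.0]
gripper_width: 0.0205
```

Call:
send_rows(
  deltas=[
    [[0,0,0],[0,1,0],17],
    [[0,0,0],[0,1,0],17],
  ],
)

```text
time: 21.82
eef_pos: [0.6857, 0.1239, 0.0757]
orientation: [-3.138, 0.436, 1.493]
force: [-5.5, 1.9, 3.7]
gripper_width: 0.0229
```

```bash
python3 - <<'E'
from h import *
s=observe();print(s['force']@CX,s['force'],((np.array(s['eef_pos'])-ORG)@CX*1000).round(1))
knob()
E
```

```text
-5.6751455649450095 [-5.53962787  1.9448926   3.65251643] 39.1
[([308, 180, 9, 5, 35], array([311.9, 181.9])), ([185, 158, 15, 5, 55], array([192.1, 159.7]))] world [0.6802 0.1278 0.1045] case mm [ 33.4 183.1 104.5]
```

The knob no longer moves and the 3 N grip is being pushed open. I'm stiffening the grip to confirm the stop.

Call:
send_rows(
  deltas=[
    [[0,0,0],[0,-1,0],18],
    [[0,0,0],[0,-1,0],17],
    [[0,0,0],[0,-1,0],17],
  ],
  grip_force=20,
)

```text
time: 22.3
eef_pos: [0.6831, 0.124, 0.0757]
orientation: [-3.135, 0.437, 1.493]
force: [-9.9, 3.5, 6.1]
gripper_width: 0.0166
```

```bash
python3 - <<'E'
from h import *
s=observe();print(s['force']@CX,s['force'],((np.array(s['eef_pos'])-ORG)@CX*1000).round(1),s['gripper_width'])
knob()
E
```

```text
-10.16014275512683 [-9.91445812  3.52091242  6.14229222] 36.5 0.016624675240829563
[([308, 180, 8, 5, 32], array([311.4, 182. ])), ([185, 158, 15, 5, 57], array([192.5, 159.8]))] world [0.6799 0.1264 0.1041] case mm [ 33.1 181.7 104.1]
```

The force is 10 N with the knob stationary, so the knuckle is home. I'm opening and withdrawing.

Call:
send_rows(
  deltas=[
    [[0,0,0],[0,-1,0],22],
    [[0,0,0],[0,-3,0],30],
    [[0,0,0],[0,-3,0],32],
    [[0,0,0],[0,-3,0],32],
  ],
)

```text
time: 22.9
eef_pos: [0.6827, 0.1235, 0.0749]
orientation: [-3.141, 0.436, 1.493]
force: [0.8, -0.1, 0.1]
gripper_width: 0.0319
```

Call:
send_rows(
  deltas=[
    [[0,0,0],[0,0,-20],32],
    [[0,0,0],[0,0,-60],32],
    [[0,0,0],[0,0,-110],32],
    [[0,0,0],[0,0,-140],32],
    [[0,0,0],[0,0,-140],32],
  ],
)

```text
time: 23.52
eef_pos: [0.6892, 0.1846, 0.2067]
orientation: [3.135, 0.433, 1.491]
force: [0.3, -0.1, 0.5]
gripper_width: 0.0317
```

Call:
send_rows(
  deltas=[
    [[0,0,0],[0,0,-20],32],
    [[0,0,0],[0,0,-20],32],
    [[0,0,0],[0,0,-20],32],
  ],
)

```text
time: 23.9
eef_pos: [0.6876, 0.1908, 0.2188]
orientation: [-3.138, 0.437, 1.493]
force: [-0.3, 0.8, 0.1]
gripper_width: 0.0322
```

```bash
python3 - <<'E'
from h import *
s=observe();print(s['force'],s['time'],s['eef_pos'])
knob()
w=camera("wrist")["img"]; c=camera("scene")["img"][60:240,180:340]
cv2.imwrite('pics/fin.png',np.hstack([cv2.resize(c,(320,360)),w[:360,:480]])[:,:,::-1])
E
```

```text
[-0.32785478  0.80183545  0.08075733] 23.9 [0.68756212 0.19078128 0.21879768]
[([308, 180, 11, 5, 38], array([313.3, 181.8])), ([186, 158, 13, 4, 44], array([191.5, 159.8]))] world [0.6807 0.1312 0.1041] case mm [ 33.5 186.6 104.1]
```

View pics/fin.png

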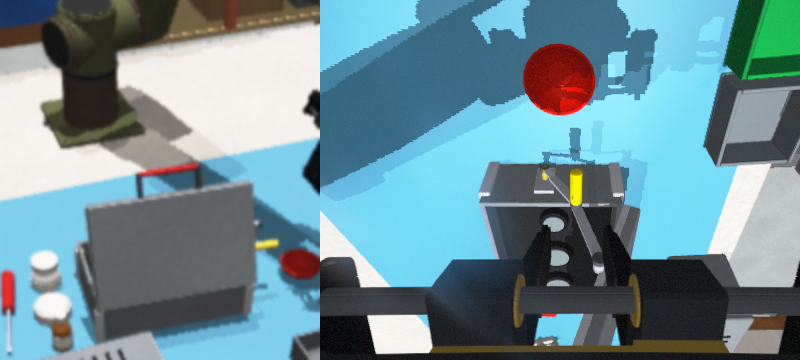

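The last view shows the lid up unaided, the knob at its stop position (33.5 mm behind the case's middle), the robot clear of everything and the dish in place. I'm handing in.

```bash
python3 -c "
from station import hand_in
print(hand_in())"
```

```text
the job is handed in; nothing more can be done
None
```

The lid is open and standing unaided on the locked stay, and I handed the job in at about 24 s on the robot's clock; no verdict is reported.

- **Lid:** I raised it until the handle force climbed from about 2.6 N to 6.8 N, which I took as the stay coming taut. I then eased it down until the handle force was near zero, at about 1.245 rad, and let go. It held there on the unlocked stay.
- **Stay:** I pushed the knob from 22.4 to about 33.3 mm behind the case's middle. There it stayed put while the push force rose to 10 N, so I took it as home on its stop. After I let go and withdrew, it read 33.5 mm and the lid was still up in the last picture.
- **First grasp missed:** the first close on the handle shut above the bar. The fingertips measured about 25 mm higher than the stated tool geometry puts them. I allowed for that with a deeper, tilted grasp, and nothing was disturbed.
- **Not measured directly:** I judged the knuckle angle from the knob's travel and the push force, and the strain on the foot pin from the handle force, which I put at 3 to 4 mm. The force estimate was rough, because it rose less steeply than the text implied. In the last views the dish and the row by the case looked in place, but I did not measure the bystanders' positions.

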